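Seat the bottle carrier under the retaining block

TASK

Slide the white two-hole bottle carrier that lies on the metal fixture bed along the back fence and in under the overhanging retaining block, until it is fully home: its thin tongue against the end stop beneath the block and its long side along the fence. Push it over the bed without lifting it off, and leave the three standing bottles where they are.

Things in the scene. Friction and masses are not known exactly. Their poses are not given: they have to be found in the camera images.
- fixture: Fixed metal fixture. Origin: middle of the bed's underside; x axis to the back fence (roughly away from the robot), y axis to the end stop (roughly the robot's left), z up. The bed is 200 mm (x) by 320 mm (y), its flat top 12 mm above the origin. Positions below marked 'fixture' are in this frame.
- fence (a point): Foot of the back fence's face, on the bed's top (fixture x 55, y 0, z 12 mm). The fence is a low steel bar along y, from y -150 to +150 mm, 20 mm wide, its top 12 mm above the bed.
- block (a point): Lower front edge of the dark retaining block (fixture x 10, y 85, z 26 mm), which overhangs y 85 to 150, x -58 to 75 mm; underside 14, top 38, bolt heads 44 mm above the bed. Under it: end stop, face at y 120 mm; near cheek, face at x -39 mm, y 85 to 125 mm. A slanted lead-in 14 mm high widens the mouth from the cheek out to about x -58 mm at y 57 mm.
- seat (a point): Point on the bed's top (fixture x 10, y 65, z 12 mm) over which the carrier's middle lies when it is fully home; axes as the fixture's.
- carrier_mid (a point): Middle of the loose white plastic bottle carrier, 15 mm above its underside; x axis to the side that goes along the fence, y axis to the tongue's end that goes to the stop. Footprint 90 (x) by 110 mm (y). Tongue, y 20 to 55 mm: flat, 10 mm thick. Body, y -55 to 20 mm: 30 mm high, two open 34 mm bottle holes, plain upright faces to push on.
- bottle0_mid (a point): White bottle standing on the table behind the fence, to the right, 42 mm across and 110 mm tall; this point is its middle. Leave it be.
- bottle1_mid (a point): White bottle standing on the table behind the fence, to the left, 42 mm across and 110 mm tall; this point is its middle. Leave it be.
- bottle2_mid (a point): White bottle standing on the table beyond the fixture's left end, 42 mm across and 110 mm tall; this point is its middle. Leave it be.
- carrier: The same carrier, 0.25 to 0.5 kg; origin in the middle of its underside, axes as at carrier_mid. It starts flat on the bed, 20 to 50 mm short of its place at the fence and 95 to 150 mm short of the seat, turned by up to 0.3 rad to the fixture. It slides with 1 to 6 N.
Mind the look-alikes: they are no part of the job. Leave any green or turquoise look-alike of the carrier alone.

How it is judged:
At the end, for the whole second after the job is handed in: The carrier lies flat and at rest on the bed, its tongue under the retaining block and within 4 mm of the end stop, its long side within 4.8 mm of the back fence and parallel to it within 0.05 rad (y of carrier_mid in the frame of fixture between 0.061 and 0.068 m and x of carrier_mid in the frame of fixture between 0.0052 and 0.013 m and z of carrier_mid in the frame of fixture below 0.031 m and angle between the y axis of carrier_mid and the y axis of fixture, either way round below 0.05 rad and angle between carrier_mid's own z axis and vertical below 0.05 rad and linear speed of carrier below 0.01 m/s); the robot touches nothing.
It fails at once if the carrier is lifted more than 8 mm off the bed (z of carrier_mid in the frame of fixture above 0.035 m).
It fails at once if a standing bottle is moved by more than 20 mm or knocked over (distance of any of bottle0_mid, bottle1_mid, bottle2_mid from where it was at the start of the episode above 0.02 m or angle between any of bottle0_mid, bottle1_mid, bottle2_mid's own z axis and vertical above 0.6 rad).
It also fails if it takes over 48 s, if anything falls off the work surface, if the arm or the gripper's body presses on something with over 40 N, if the wrist force passes 120 N, or if a joint passes its speed limit or range.

ROBOT

A 6-joint arm with a two-finger parallel gripper is mounted at the origin on the work surface. World frame = base frame: x ahead of the robot, y to its left, z up, the work surface at z = 0. Lengths are in m, angles in rad, forces in N, time in s.
With the tool pointing down it reaches from about 0.425 to 0.95 m from the base axis. Payload 3.5 kg.
Tool frame: the origin (TCP) lies midway between the tips of the shut fingers; the grasp point (between the pads) lies 19 mm behind it; z points along the fingers, y is the line along which they close (so a half turn about z gives the same grasp; the last joint's range is limited). The gripper opens to 85 mm and grips with 20 to 120 N. Pads are 22 mm wide; open, the fingers measure 114 mm over their backs; the gripper's body (76 mm by 85 mm) begins 54 mm behind the grasp point. The pads swing forward as they close: fully open they stand 13 mm farther back than shut.
Start: joints at [-1.365, 0.286, 1.577, -0, 1.279, -0.15], TCP at [0.235, -0.633, 0.231] pointing down, gripper open.
Joint ranges: [-2.77, 2.77], [-0.9, 2.22], [0.21, 2.48], [-1.53, 4.67], [0.24, 2.81], [-2.84, 2.84]. Speed limits (rad/s): [2.79, 2.79, 3.14, 3.14, 3.14, 3.14].

INTERFACE

Orientations are given as a unit quaternion [x, y, z, w].
In Python, from plant import ctrl gives the robot as it stands.
- The arm moves only by the tool arm_command, never from a script. Its argument "steps" is one flat list of numbers, 5 for each row, row after row: the opening in per cent of the stroke, from 0 (shut) to 100 (fully open), then the shift along the tool's x, y, z each as a share of 25 mm, from -1 to 1, then the turn about the tool's z as a share of 0.1 rad, from -1 to 1. In form: [grip, tx, ty, tz, spin, grip, tx, ty, tz, spin, ...]. A call has 1 to 8 rows; each row shifts and turns the commanded pose from where the row before left it, along the tool's axes as they then stand; what a row does not reach is not made up. A row lasts 1/12 s, in which the tool goes at most 41.7 mm and 7.16 degrees, less where a joint would pass 70% of its speed; a pose out of reach is approached as far as the arm can. A call with a number of a shift or a turn outside -1 to 1 is refused whole. A call with a gripper value outside its range is refused whole. The fingers move at their own pace and stop on an object; "squeeze" is the grip in N (left out, the last holds). Time passes only in rows, so rows that do not move let the fingers close. It gives the time, the measured TCP pose, the force, the opening and the grip force at its end, in the units of the state.
- ctrl.get_state(): the state, without advancing time (a new reading comes with each control period).
- ctrl.read_camera(name): name is "side" or "top"; returns the picture (384x512x3 uint8, red, green, blue); there is no depth.
- ctrl.camera_model(name): a dict with "intrinsics" (3x3 intrinsics, pixels), "D" ([k1, k2, p1, p2, k3] as OpenCV has them; the pictures are not rectified), "rvec" (rotation vector, rad) and "tvec" (3), from world to camera coordinates, as OpenCV has them. Camera axes: x right, y down, z forward; pixel columns grow to the right and rows downward; lengths in m; the calibration is good to about 2 mm. A picture is of the moment at which its call begins. camera_model takes no time and is no camera call.
- ctrl.sign_off(): hands the job in; it is judged then, once.
The state is a dict: "time": time; "qpos": joint angles; "dq": joint speeds; "joint_efforts": joint torques, N m; "eef_pos": TCP position; "tcp_rot": TCP orientation; "contact_force": force on the tool from outside, world axes, zero at the start; "wrist_torque": the same for the moment, N m; "opening": opening from 0.0 (shut) to 1.0 (fully open); "finger_force": force on a finger pad.
Only numpy, scipy, OpenCV 4.12 (cv2) and the standard library are available. Lean on these libraries where they do the work, as an engineer would, in place of code of your own. Each camera call takes 0.05 s, during which the arm holds its last target. There are 200 camera calls.

## Working session

There is one attempt and no reset: what is moved stays moved. The work goes in short steps, Python scripts to look and compute and a tool call to move; the robot and the scene stay as the last step left them, time stands still between calls to the robot, and variables do not carry over. Pictures are saved under pics/ and viewed, at most 10 in all, crops included, and the job is handed in when it is done.

Besides the shell and the picture viewer there is one more tool, called after "Call:" by a JSON object that holds its "op" and its "data", one argument or row to a line. arm_command: Moves the arm, as the interface text tells. Its arguments: {"type":"object","properties":{"steps":{"type":"array","items":{"type":"number"}},"squeeze":{"type":"number"}},"required":["steps"]}

```bash
mkdir -p pics
python3 - <<'E'
from plant import ctrl
import cv2,numpy as np
for n in("top","side"):
    im=ctrl.read_camera(n);cv2.imwrite(f"pics/{n}0.png",im[...,::-1])
    m=ctrl.camera_model(n);R=cv2.Rodrigues(np.array(m["rvec"]))[0];print(n,-R.T@np.array(m["tvec"]).ravel(),R[2],m["intrinsics"],m["D"])
s=ctrl.get_state();print(s)
E
```

```text
top [ 0.40750942 -0.03798255  1.27871888] [ 0.09874139 -0.00317892 -0.99510805] [[391.02516811   0.         250.68598431]
 [  0.         391.02516811 199.23638475]
 [  0.           0.           1.        ]] [0.0037643 0.        0.        0.        0.       ]
side [0.39065157 0.74449563 0.816513  ] [ 0.12501086 -0.72574175 -0.676514  ] [[383.89710138   0.         253.3389083 ]
 [  0.         383.89710138 183.37502749]
 [  0.           0.           1.        ]] [-0.0599847  0.         0.         0.         0.       ]
{'time': 0.1, 'qpos': array([-1.36498435e+00,  2.87144963e-01,  1.57802351e+00,  5.26611709e-05,
        1.27861325e+00, -1.50026874e-01]), 'dq': array([-0.0016281 , -0.00098608, -0.00274211, -0.00236069,  0.00311106,
        0.00022089]), 'joint_efforts': array([ 5.45625826e-04, -4.07297122e+01, -2.93699938e+01, -1.50505939e-04,
        3.44405438e-03, -6.77445300e-06]), 'eef_pos': array([ 0.23505462, -0.63211978,  0.23004408]), 'tcp_rot': array([ 9.84214805e-01,  1.76974628e-01, -5.32886906e-06, -1.09481076e-03]), 'contact_force': array([ 0.73757766,  0.41419057, -0.39733352]), 'wrist_torque': array([ 0.01099538, -0.00538846,  0.04358309]), 'finger_force': 0.0, 'opening': 1.0018228558227718}
```

View pics/top0.png

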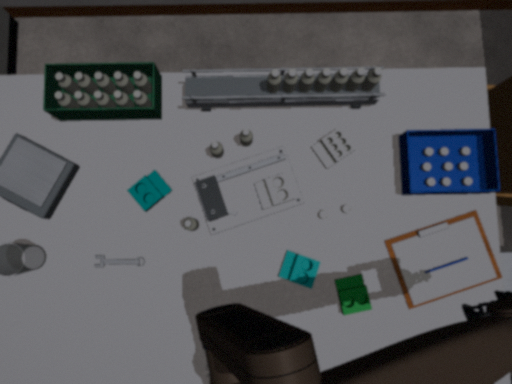

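View pics/side0.png

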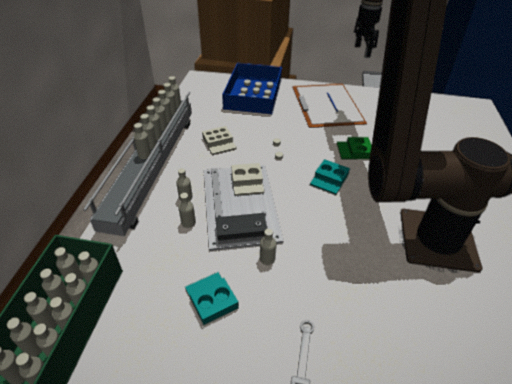

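The top view shows the fixture around (247,190), with its block at (211,198) and fence at (252,163). Three pale or similar things could be the carrier:
- The white part on the bed, at top (272,190) and side (247,178).
- A white multi-hole tray off the fixture, at top (332,148).
- The teal and green look-alikes, at top (150,190), (300,268) and (352,294).

Only the first is white, two-holed and on the bed, so I'll confirm it in a crop.

Run:
```python
import cv2,numpy as np
t=cv2.imread("pics/top0.png")[135:240,180:320];s=cv2.imread("pics/side0.png")[155:250,190:290]
f=lambda a,w:cv2.resize(np.clip(a.astype(float)*1.3,0,255).astype(np.uint8),None,fx=w,fy=w,interpolation=cv2.INTER_CUBIC)
cv2.imwrite("pics/t0c.png",f(t,5.7));cv2.imwrite("pics/s0c.png",f(s,6))
```

```text
(no output)
```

View pics/t0c.png

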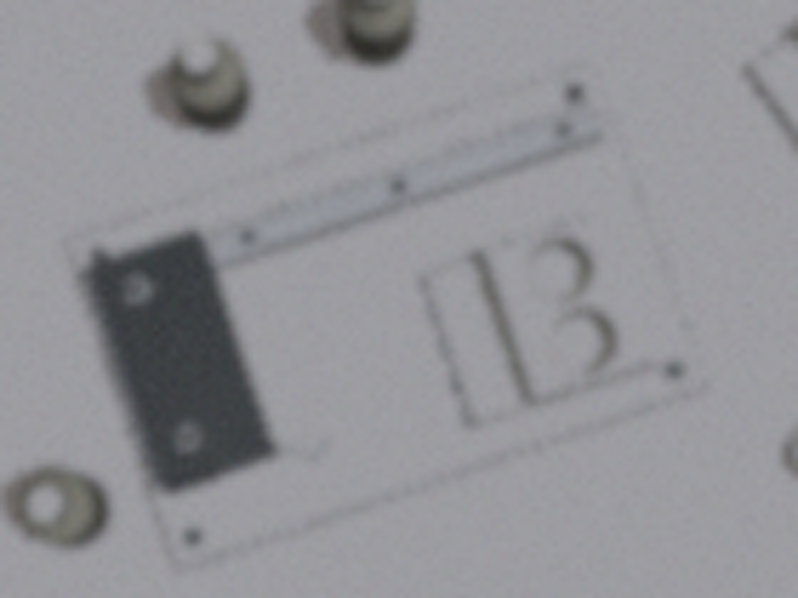

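View pics/s0c.png

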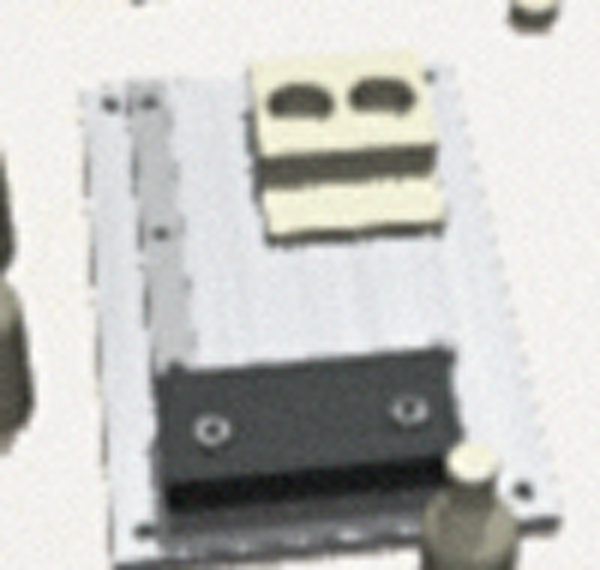

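The crops confirm it: a white part with two holes and a tongue toward the block, on the bed. I'll cast rays from the corner pixels at known heights.

```bash
cat > h.py <<'E'
from plant import ctrl
import cv2,numpy as np
def ray(n,px,z):
    m=ctrl.camera_model(n);R=cv2.Rodrigues(np.array(m["rvec"]))[0];t=np.array(m["tvec"]).ravel()
    u=cv2.undistortPoints(np.array(px,float).reshape(-1,1,2),np.array(m["intrinsics"]),np.array(m["D"]))[:,0]
    d=np.c_[u,np.ones(len(u))]@R; c=-R.T@t
    return (c+d*((z-c[2])/d[:,2])[:,None])[:,:2]
def T(p): return (np.array(p,float)+.5)/5.7-.5+[180,135]
def S(p): return (np.array(p,float)+.5)/6-.5+[190,155]
def fit(A,B): # rigid A->B
    A=np.array(A,float);a=A-A.mean(0);b=B-B.mean(0)
    th=np.arctan2((a[:,0]*b[:,1]-a[:,1]*b[:,0]).sum(),(a*b).sum())
    R=np.array([[np.cos(th),-np.sin(th)],[np.sin(th),np.cos(th)]])
    o=B.mean(0)-R@A.mean(0)
    return th,o,np.abs(A@R.T+o-B).max()
E
python3 - <<'E'
from h import *
bed=[[.1,.16],[-.1,.16],[-.1,-.16],[.1,-.16]]
bt=ray("top",T([[65,240],[178,568],[705,385],[590,65]]),.012)
bs=ray("side",S([[112,565],[560,520],[450,65],[82,85]]),.012)
blk=ray("top",T([[90,275],[205,232],[272,452],[165,492]]),.05)
for n,P,M in(("top bed",bt,bed),("side bed",bs,bed),("blk",blk,[[.075,.15],[.075,.085],[-.058,.085],[-.058,.15]])):print(n,fit(M,P),P.round(3).tolist())
f=ray("top",T([[215,268],[600,135]]),.012);d=f[0]-f[1];print("fence foot",f,np.arctan2(-d[0],d[1]))
tt=ray("top",T([[420,280],[470,425]]),.017);st=ray("top",T([[480,250],[530,400]]),.042)
cs=ray("side",S([[248,65],[420,52],[437,145],[262,158]]),.042);ts=ray("side",S([[268,235],[442,222]]),.022)
print("top tongue end",tt,"step",st)
M=[[.045,-.055],[-.045,-.055],[-.045,.02],[.045,.02],[.045,.055],[-.045,.055]]
print("carrier side",fit(M,np.r_[cs,ts]),np.r_[cs,ts])
print("carrier top",fit([[.045,.055],[-.045,.055],[.045,.02],[-.045,.02]],np.r_[tt,st]))
th,o,_=fit(bed,(bt+bs[[0,1,2,3]])/2)
R=np.array([[np.cos(th),-np.sin(th)],[np.sin(th),np.cos(th)]])
print(th,o,"seat",R@[.01,.065]+o)
print("fence f", (f-o)@R)
for A in(tt,st,cs,ts,blk):print(((A-o)@R*1000).round(1).tolist())
E
```

```text
top bed (np.float64(0.31398985662014695), array([ 0.56535309, -0.03112189]), np.float64(0.0020710911401744525)) [[0.611, 0.152], [0.422, 0.089], [0.521, -0.213], [0.708, -0.152]]
side bed (np.float64(0.30408486556667663), array([ 0.56547558, -0.03123753]), np.float64(0.003937709162111891)) [[0.611, 0.152], [0.422, 0.092], [0.518, -0.211], [0.711, -0.158]]
blk (np.float64(0.3110877707300073), array([ 0.56304395, -0.03324755]), np.float64(0.0036737064225457194)) [[0.585, 0.132], [0.608, 0.068], [0.484, 0.032], [0.463, 0.092]]
fence foot [[ 0.59310009  0.06602851]
 [ 0.66656797 -0.15688025]] 0.3183752779960877
top tongue end [[ 0.5833359  -0.05135802]
 [ 0.49982434 -0.07815588]] step [[ 0.5962073  -0.08504328]
 [ 0.51133994 -0.11106165]]
carrier side (np.float64(0.2914941074404597), array([ 0.55876857, -0.11743671]), np.float64(0.0020993330955741962)) [[ 0.61765967 -0.15566422]
 [ 0.53084349 -0.18262696]
 [ 0.51041197 -0.11171112]
 [ 0.59499127 -0.08614621]
 [ 0.58524955 -0.05265825]
 [ 0.5019601  -0.07750088]]
carrier top (np.float64(0.310318801856552), array([ 0.55912795, -0.11711357]), np.float64(0.0018477624890570477))
0.30901660727698105 [ 0.56541434 -0.03117971] seat [0.55517274 0.03378266]
fence f [[ 0.05593753  0.08418392]
 [ 0.05813401 -0.15050954]]
[[10.9, -24.7], [-76.8, -24.8]]
[[13.0, -60.7], [-75.8, -59.7]]
[[11.9, -134.5], [-79.0, -133.8], [-76.9, -60.0], [11.5, -61.4]]
[[12.4, -26.5], [-74.5, -24.8]]
[[68.3, 150.0], [70.7, 81.8], [-57.8, 85.3], [-59.7, 148.0]]
```

Fixture yaw is about 0.31 with its origin at (0.565,-0.031). The carrier sits at fixture (-32,-80) mm and is nearly aligned. Plan:
1. Turn the tool so that tool x = fixture y and tool y = fixture x.
2. Push sideways to the fence with shut fingers.
3. Push along the fence with two spread fingers.

Call:
{"op": "arm_command", "data": {
  "steps": [0,0,0,0,-1,0,0,0,0,-1,0,0,0,0,-1,0,0,0,0,-1,0,0,0,0,-1,0,0,0,0,-1,0,0,0,0,-1,0,0,0,0,-1]
}}

```text
time: 0.77
eef_pos: [0.2351, -0.6323, 0.2304]
tcp_rot: [0.836, 0.548, 0.0, -0.001]
contact_force: [-0.3, 0.6, 0.4]
opening: -0.002
finger_force: 0.0
```

Call:
{"op": "arm_command", "data": {
  "steps": [0,0,0,0,-1,0,0,0,0,-1,0,0,0,0,-1,0,0,0,0,-1,0,0,0,0,-1,0,0,0,0,-1,0,0,0,0,-1,0,0,0,0,-0.2]
}}

```text
time: 1.43
eef_pos: [0.2351, -0.6323, 0.2305]
tcp_rot: [0.59, 0.807, 0.0, -0.001]
contact_force: [-0.3, -0.0, 0.4]
opening: 0.0
finger_force: 0.0
```

```bash
cat >> h.py <<'E'
def fx(w=None):
    s=ctrl.get_state();th=.310;o=np.array([.5654,-.0312]);R=np.array([[np.cos(th),-np.sin(th)],[np.sin(th),np.cos(th)]])
    q=s["tcp_rot"];p=(s["eef_pos"][:2]-o)@R;f=s["contact_force"][:2]@R
    print("t",s["time"],"fix mm",(p*1000).round(1),"z",s["eef_pos"][2].round(4),"yaw",2*np.arctan2(q[1],q[0]),"F",f.round(1),"op",s["opening"],s["qpos"].round(2))
E
python3 -c "from h import *;fx()"
```

```text
t 1.4333 fix mm [-498.  -471.7] z 0.2305 yaw 1.8783082611537345 F [-0.3  0.1] op 0.00035882025496847844 [-1.36  0.29  1.58 -0.    1.28 -1.67]
```

Call:
{"op": "arm_command", "data": {
  "steps": [0,0.96,0.94,0,0,0,0.96,0.94,0,0,0,0.96,0.94,0,0,0,0.96,0.94,0,0,0,0.96,0.94,0,0,0,0.96,0.94,0,0,0,0.96,0.94,0,0,0,0.96,0.94,0,0]
}}

```text
time: 2.1
eef_pos: [0.3571, -0.3914, 0.231]
tcp_rot: [0.592, 0.806, 0.0, -0.0]
contact_force: [0.9, 0.0, -0.3]
opening: 0.0
finger_force: 0.0
```

Call:
{"op": "arm_command", "data": {
  "steps": [0,0.96,0.94,0,0,0,0.96,0.94,0,0,0,0.96,0.94,0,0,0,0.96,0.94,0,0,0,0.96,0.94,0,0,0,0.96,0.94,0,0,0,0.96,0.94,0,0,0,0.96,0.94,0,0]
}}

```text
time: 2.77
eef_pos: [0.4788, -0.1518, 0.2312]
tcp_rot: [0.592, 0.806, 0.0, 0.0]
contact_force: [0.3, -0.3, 0.2]
opening: 0.003
finger_force: 0.0
```

Call:
{"op": "arm_command", "data": {
  "steps": [0,0,0,0.9,0,0,0,0,0.9,0,0,0,0,0.9,0,0,0,0,0.9,0,0,0,0,0.9,0,0,0,0,0.9,0,0,0,0,0,0]
}}

```text
time: 3.35
eef_pos: [0.475, -0.1516, 0.0913]
tcp_rot: [0.592, 0.806, -0.001, -0.005]
contact_force: [-1.3, 0.1, -0.4]
opening: 0.001
finger_force: 0.0
```

```bash
python3 -c "from h import *;fx()"
```

```text
t 3.35 fix mm [-122.8  -87. ] z 0.0913 yaw 1.8741383149524902 F [-1.2  0.5] op 0.0013707538073367614 [-0.51  0.07  2.1  -0.    0.98 -0.82]
```

Call:
{"op": "arm_command", "data": {
  "steps": [0,0,0,0.7,0,0,0,0,0.7,0,0,0,0,0.7,0,0,0,0,0.6,0,0,0,0,0,0,0,0,0,0,0]
}}

```text
time: 3.85
eef_pos: [0.4785, -0.1535, 0.0292]
tcp_rot: [0.592, 0.806, -0.0, -0.0]
contact_force: [-0.7, 0.1, -0.9]
opening: -0.001
finger_force: 0.0
```

```bash
python3 -c "from h import *;fx()"
```

```text
t 3.85 fix mm [-120.1  -89.9] z 0.0292 yaw 1.874961175680548 F [-0.6  0.3] op -0.0013402316438073868 [-0.51  0.18  2.12  0.    0.84 -0.82]
```

Call:
{"op": "arm_command", "data": {
  "steps": [0,0,0.4,0.2,-0.05,0,0,0.4,0,0,0,0,0.4,0,0,0,0,0.3,0,0,0,0,0.3,0,0,0,0,0.3,0,0,0,0,0.2,0,0,0,0,0.1,0,0]
}}

```text
time: 4.52
eef_pos: [0.5364, -0.1351, 0.0241]
tcp_rot: [0.589, 0.808, -0.0, 0.0]
contact_force: [-3.5, -1.8, 2.8]
opening: 0.001
finger_force: 1.8
```

```bash
python3 -c "from h import *;fx()"
```

```text
t 4.5167 fix mm [-59.3 -90.1] z 0.0241 yaw 1.8813322803379269 F [-3.9 -0.6] op 0.0008608388811089385 [-0.43  0.29  2.   -0.    0.85 -0.74]
```

Contact, with a sliding force of about 4 N. I'll make the last 10 mm slowly.

Call:
{"op": "arm_command", "data": {
  "steps": [0,0,0.12,0,0,0,0,0.1,0,0,0,0,0.08,0,0,0,0,0,0,0]
}}

```text
time: 4.85
eef_pos: [0.5431, -0.1328, 0.0237]
tcp_rot: [0.59, 0.808, 0.0, 0.0]
contact_force: [-2.1, -0.9, 1.1]
opening: -0.001
finger_force: 0.7
```

Run:
```python
from h import *
fx()
im=ctrl.read_camera("side")[...,::-1]
cv2.imwrite("pics/s1c.png",cv2.resize(im[145:250,190:290],None,fx=5.7,fy=5.7,interpolation=cv2.INTER_CUBIC))
```

```text
t 4.85 fix mm [-52.3 -90. ] z 0.0237 yaw 1.8805413471562484 F [-2.2 -0.2] op -0.0011510073861997576 [-0.42  0.3   1.99  0.    0.86 -0.73]
```

View pics/s1c.png

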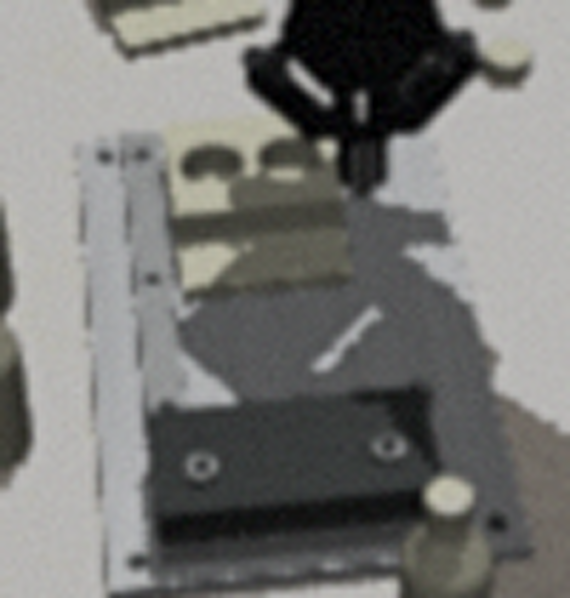

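The carrier is nearly at the fence: its tongue corner is at crop (187,295) and the fence face at about (180,300). I'll creep on until the force rises.

Call:
{"op": "arm_command", "data": {
  "steps": [0,0,0.08,0,0,0,0,0.08,0,0,0,0,0,0,0]
}}

```text
time: 5.15
eef_pos: [0.546, -0.1316, 0.0236]
tcp_rot: [0.589, 0.808, -0.0, -0.001]
contact_force: [-3.9, -1.4, 2.5]
opening: 0.002
finger_force: 2.3
```

Call:
{"op": "arm_command", "data": {
  "steps": [0,0,0.06,0,0,0,0,0,0,0]
}}

```text
time: 5.32
eef_pos: [0.5461, -0.1315, 0.0236]
tcp_rot: [0.589, 0.808, -0.002, -0.002]
contact_force: [-8.4, -2.4, 6.9]
opening: 0.001
finger_force: 4.8
```

```bash
python3 -c "from h import *;fx()"
```

```text
t 5.3167 fix mm [-48.9 -89.6] z 0.0236 yaw 1.8819655719353414 F [-8.7  0.3] op 0.0008493811800092184 [-0.42  0.31  1.98 -0.    0.86 -0.73]
```

The force rose to 9 N with the tool stopped at x -49, so the carrier is at the fence. Now back off, go round behind it, and open the fingers to 50%.

Call:
{"op": "arm_command", "data": {
  "steps": [0,0,-0.9,0,0,0,-0.4,-0.3,0,0,0,-0.9,0,0,0,0,-0.9,0,0,0,0,-0.9,0,0,0,30,-0.2,0.8,0,0,50,0,0.8,0,0,50,0,0.8,0,0]
}}

```text
time: 5.98
eef_pos: [0.6035, -0.2021, 0.0239]
tcp_rot: [0.591, 0.807, 0.001, 0.001]
contact_force: [0.1, 0.4, -0.8]
opening: 0.42
finger_force: 0.0
```

Call:
{"op": "arm_command", "data": {
  "steps": [50,0,0.8,0.1,0,50,0,0.3,0,0,50,0,0,0,0]
}}

```text
time: 6.23
eef_pos: [0.6297, -0.1922, 0.0213]
tcp_rot: [0.589, 0.808, 0.0, 0.001]
contact_force: [0.6, -0.9, -0.3]
opening: 0.502
finger_force: 0.0
```

```bash
python3 -c "from h import *;fx()"
```

```text
t 6.2333 fix mm [  12.1 -173. ] z 0.0213 yaw 1.881698016358375 F [ 0.3 -1. ] op 0.5023466350424367 [-0.45  0.48  1.73  0.    0.92 -0.76]
```

Call:
{"op": "arm_command", "data": {
  "steps": [50,0.4,-0.1,0,0,50,0.3,0,0,0,50,0.35,0,0,0,50,0.4,0,0,0,50,0.4,0,0,0,50,0.4,0,0,0,50,0.3,0,0,0,50,0.2,0,0,0]
}}

```text
time: 6.9
eef_pos: [0.604, -0.1268, 0.0215]
tcp_rot: [0.589, 0.808, -0.0, -0.0]
contact_force: [-1.1, -3.6, -0.8]
opening: 0.499
finger_force: 1.6
```

```bash
python3 -c "from h import *;fx()"
```

```text
t 6.9 fix mm [   7.6 -102.8] z 0.0215 yaw 1.8820120923625268 F [-2.1 -3.1] op 0.4994954682817371 [-0.37  0.41  1.84 -0.    0.89 -0.68]
```

Call:
{"op": "arm_command", "data": {
  "steps": [50,0.3,0,0,0,50,0.3,0,0,0,50,0.3,0,0,0,50,0.3,0,0,0,50,0.3,0,0,0,50,0.3,0,0,0,50,0.2,0,0,0,50,0.1,0,0,0]
}}

```text
time: 7.57
eef_pos: [0.5883, -0.0772, 0.0215]
tcp_rot: [0.589, 0.808, -0.0, 0.0]
contact_force: [-1.7, -5.4, -0.1]
opening: 0.502
finger_force: 2.2
```

Run:
```python
from h import *
fx()
im=ctrl.read_camera("side")[...,::-1]
cv2.imwrite("pics/s2c.png",cv2.resize(im[145:250,190:290],None,fx=5.7,fy=5.7,interpolation=cv2.INTER_CUBIC))
```

```text
t 7.5667 fix mm [  7.8 -50.8] z 0.0215 yaw 1.8817649912654373 F [-3.2 -4.7] op 0.5023189508971158 [-0.3   0.37  1.9  -0.    0.87 -0.61]
```

View pics/s2c.png

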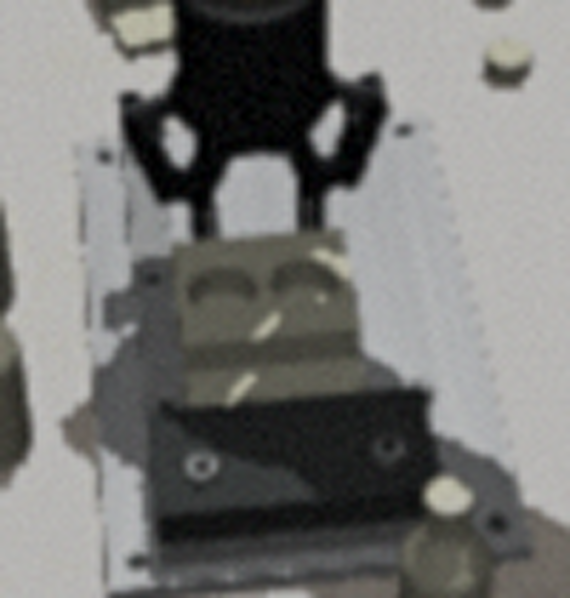

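The carrier is aligned, along the fence (left edge about (180,250)–(190,400)) and about to enter the mouth. Pushing on.

Call:
{"op": "arm_command", "data": {
  "steps": [50,0.25,0,0,0,50,0.25,0,0,0,50,0.25,0,0,0,50,0.25,0,0,0,50,0.2,0,0,0,50,0.2,0,0,0,50,0.15,0,0,0,50,0.1,0,0,0]
}}

```text
time: 8.28
eef_pos: [0.576, -0.0379, 0.0216]
tcp_rot: [0.589, 0.808, -0.0, 0.0]
contact_force: [-1.1, -5.7, 1.6]
opening: 0.503
finger_force: 2.4
```

```bash
python3 -c "from h import *;fx()"
```

```text
t 8.2833 fix mm [ 8.  -9.6] z 0.0216 yaw 1.8815654033853975 F [-2.8 -5.1] op 0.5025003037407227 [-0.24  0.34  1.94 -0.    0.86 -0.55]
```

Call:
{"op": "arm_command", "data": {
  "steps": [50,0.1,0,0,0,50,0.1,0,0,0,50,0.08,0,0,0,50,0,0,0,0]
}}

```text
time: 8.62
eef_pos: [0.5739, -0.0317, 0.0216]
tcp_rot: [0.589, 0.808, -0.0, 0.001]
contact_force: [-1.2, -6.6, 1.5]
opening: 0.501
finger_force: 2.7
```

Call:
{"op": "arm_command", "data": {
  "steps": [50,0.08,0,0,0,50,0.04,0,0,0,50,0,0,0,0]
}}

```text
time: 8.87
eef_pos: [0.574, -0.0316, 0.0217]
tcp_rot: [0.588, 0.809, -0.002, 0.003]
contact_force: [0.1, -13.5, -1.1]
opening: 0.504
finger_force: 6.8
```

```bash
python3 -c "from h import *;fx()"
```

```text
t 8.8667 fix mm [ 8.1 -3. ] z 0.0217 yaw 1.883733786352272 F [ -4.1 -12.9] op 0.5044974751918379 [-0.23  0.33  1.95 -0.01  0.86 -0.54]
```

The tool stopped at y -3 with the force up to 13 N, which fits the end stop (about -1 expected). One more small press, then back off, rise and check.

Call:
{"op": "arm_command", "data": {
  "steps": [50,0.06,0,0,0,50,0,0,0,0]
}}

```text
time: 9.03
eef_pos: [0.574, -0.0316, 0.0218]
tcp_rot: [0.588, 0.809, -0.002, 0.004]
contact_force: [1.1, -18.7, -2.9]
opening: 0.503
finger_force: 8.9
```

Call:
{"op": "arm_command", "data": {
  "steps": [50,-0.3,0,0,0,50,-0.8,0,0,0,50,-0.9,0,-0.5,0,50,-0.9,0,-0.9,0,50,-0.9,-0.9,-0.9,0,50,-0.9,-0.9,-0.9,0,50,-0.9,-0.9,-0.9,0,50,-0.9,-0.9,-0.9,0]
}}

```text
time: 9.7
eef_pos: [0.5359, -0.2087, 0.1469]
tcp_rot: [0.59, 0.808, 0.002, -0.001]
contact_force: [1.6, -1.1, 0.3]
opening: 0.495
finger_force: 0.0
```

Call:
{"op": "arm_command", "data": {
  "steps": [50,-0.9,-0.5,0,0,50,-0.9,-0.5,0,0,50,-0.9,-0.5,0,0,50,-0.9,-0.5,0,0,50,0,0,0,0,50,0,0,0,0]
}}

```text
time: 10.2
eef_pos: [0.5163, -0.3102, 0.1459]
tcp_rot: [0.591, 0.807, 0.001, -0.0]
contact_force: [0.7, -0.3, -0.3]
opening: 0.5
finger_force: 0.0
```

Run:
```python
from h import *
fx()
for n,c,k in(("side",(145,250,190,290),5.7),("top",(135,240,180,320),5.7)):
    im=ctrl.read_camera(n)[...,::-1];a=im[c[0]:c[1],c[2]:c[3]]
    cv2.imwrite(f"pics/{n}3c.png",np.clip(cv2.resize(a,None,fx=k,fy=k,interpolation=cv2.INTER_CUBIC)*1.3,0,255).astype(np.uint8))
```

```text
t 10.2 fix mm [-131.8 -250.7] z 0.1459 yaw 1.878104239046362 F [ 0.5 -0.5] op 0.49990521551556416 [-0.71  0.21  1.83  0.    1.1  -1.02]
```

View pics/side3c.png

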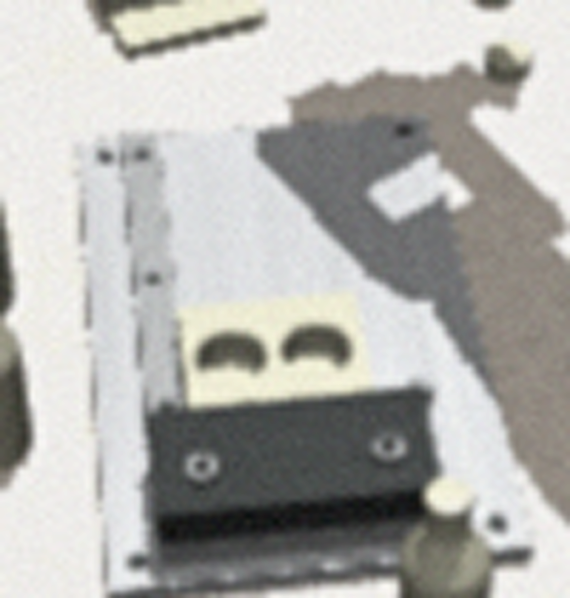

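View pics/top3c.png

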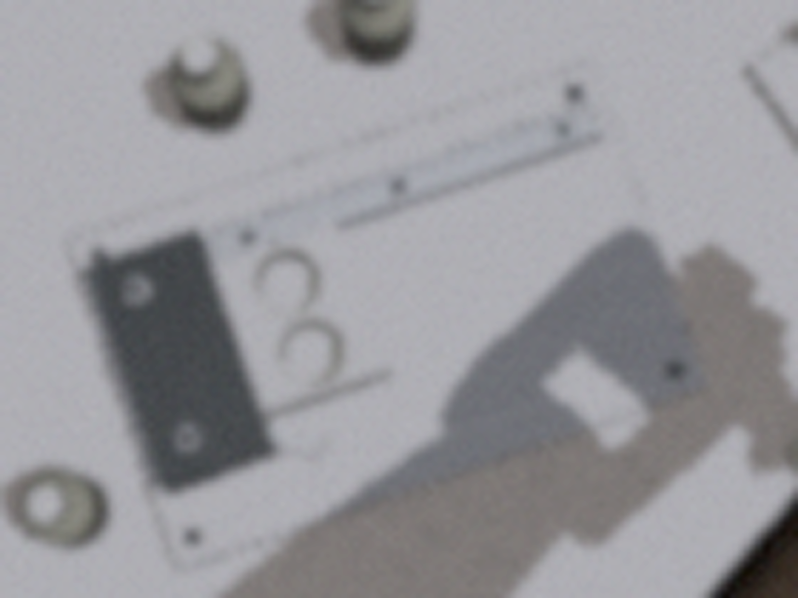

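The side view shows the body's rear corners at (183,308) and (355,293), with the tongue hidden under the block. The top view shows the near edge at (272,412)–(388,375) and no gap line left at the fence. Bottles are unmoved. A numeric check:

Run:
```python
from h import *
o=np.array([.5654,-.0312]);th=.310;R=np.array([[np.cos(th),-np.sin(th)],[np.sin(th),np.cos(th)]])
g=lambda P:((P-o)@R*1000).round(1).tolist()
S2=lambda p:(np.array(p,float)+.5)/5.7-.5+[190,145]
print("body rear corners, expect (55,10),(-35,10)",g(ray("side",S2([[183,308],[355,293],[368,388]]),.042)))
print("near foot, expect x -35",g(ray("top",T([[272,412],[388,375]]),.012)))
# bright yellowish body mask in side view: rear edge slope
a=cv2.imread("pics/side3c.png").astype(int);m=((a[...,2]-a[...,0]>25)&(a[...,2]>170)).astype(np.uint8)
m[:285]=0;m[400:]=0;m[:,:170]=0;m[:,375:]=0
c=max(cv2.findContours(m,0,2)[0],key=cv2.contourArea)
h=c[:,0];b=np.array([[x,h[h[:,0]==x][:,1].min()] for x in range(200,345) if (h[:,0]==x].any()]) if 0 else np.array([[x,np.argmax(m[:,x])] for x in range(200,345,5)])
p=np.polyfit(b[:,0],b[:,1],1);print("rear edge",g(ray("side",S2([[200,np.polyval(p,200)],[345,np.polyval(p,345)]]),.042)))
```

```text
File "<stdin>", line 11
    h=c[:,0];b=np.array([[x,h[h[:,0]==x][:,1].min()] for x in range(200,345) if (h[:,0]==x].any()]) if 0 else np.array([[x,np.argmax(m[:,x])] for x in range(200,345,5)])
                                                                                          ^
SyntaxError: closing parenthesis ']' does not match opening parenthesis '('
```

Run:
```python
from h import *
o=np.array([.5654,-.0312]);th=.310;R=np.array([[np.cos(th),-np.sin(th)],[np.sin(th),np.cos(th)]])
g=lambda P:((P-o)@R*1000).round(1).tolist()
S2=lambda p:(np.array(p,float)+.5)/5.7-.5+[190,145]
print("rear corners, expect (55,10),(-35,10)",g(ray("side",S2([[183,308],[355,293],[368,388]]),.042)))
print("near foot, expect x -35",g(ray("top",T([[272,412],[388,375]]),.012)))
a=cv2.imread("pics/side3c.png").astype(int);m=(a[...,2]-a[...,0]>25)&(a[...,2]>170);m[:285]=0
x=np.arange(200,345,5);p=np.polyfit(x,[np.argmax(m[:,i]) for i in x],1)
print("rear edge",g(ray("side",S2([[200,np.polyval(p,200)],[345,np.polyval(p,345)]]),.042)))
```

```text
rear corners, expect (55,10),(-35,10) [[51.4, 9.5], [-35.6, 9.8], [-33.3, 75.5]]
near foot, expect x -35 [[-33.1, 79.4], [-34.3, 10.0]]
rear edge [[43.5, 18.7], [-30.3, 11.6]]
```

The checks put the carrier at about y 64.7 and x 9–11 mm, turned by less than 0.02 rad. The mask-based rear edge disagrees, giving a slope of about 0.1 rad, but its threshold catches the bright bed. The corner picks, the top-view edge and the two-finger press against the stop all agree with each other. Handing in.

```bash
python3 -c "
from plant import ctrl
print(ctrl.sign_off())"
```

```text
the job is handed in; nothing more can be done
None
```

I slid the carrier along the fence and under the block to the end stop and handed the job in at about 10 s; my last measurements put it inside the limits (y ≈ 65 mm, x ≈ 9–11 mm, under 0.02 rad off), the bottles looked unmoved and the arm was clear, but sign-off returned no verdict.

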